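Right the toppled menu slate on the breakfast table

TASK

The little menu slate on the breakfast table has fallen over. Tip it back up onto its wooden foot where it lies, without lifting it clear of the table while it is tilted; once it stands, bring it upright to the yellow mat and set it down without dropping it, its foot wholly on the mat near the middle and the slate parallel to the mat's long edges. Leave the juice bottle, jam jar and cup where they are.

Things in the scene. Friction and masses are not known exactly. Their poses are not given: they have to be found in the camera images.
- stand: inverted-T menu stand, loose, 0.4 kg: pale wood foot 120 (x) x 150 (y) x 22 mm (z); black slate with brown rim, 12 (x) x 80 (y) x 130 mm tall, on the foot's middle; faces alike. Origin: centre of the foot's underside, z up the slate. Starts toppled on the slate's top edge and the +x edge of the foot's top face: slate slopes down 22 degrees outward, the foot's -x edge is raised, about 120 mm up.
- corner_a (a point): point on the underside of the stand's foot, at its corner (60, 75, 0) of the stand frame (mm)
- corner_b (a point): point on the underside of the stand's foot, at its corner (60, -75, 0) of the stand frame (mm)
- corner_c (a point): point on the underside of the stand's foot, at its corner (-60, 75, 0) of the stand frame (mm)
- corner_d (a point): point on the underside of the stand's foot, at its corner (-60, -75, 0) of the stand frame (mm)
- mat: yellow rectangular paper mat lying flat, 160 (its x) x 240 mm (its y, the long way), 1 mm thin. Origin: its centre on the table; z up.
- basket: round dark wicker basket of wrapped biscuits with a white rim, fixed, 175 mm across, contents up to 95 mm high. Origin: centre of its underside.
- juice: orange juice bottle with green label and white cap, standing loose, 66 mm diameter, 180 mm high. Origin: centre of its underside.
- jam: amber jam jar with brass lid, standing loose, 68 mm diameter, 80 mm high. Origin: centre of its underside.
- cup: white mug, standing loose, 80 mm diameter, 75 mm high, handle at its +y. Origin: centre of its underside.
Mind the look-alikes: they are no part of the job. What is shaped like the stand but red is not meant.

How it is judged:
By the outcome, as a careful person would: the job done as asked, in the order asked, and still so for the second after the job is handed in, with the robot touching nothing.
It also fails if it takes over 61 s, if anything falls off the work surface, if the arm or the gripper's body presses on something with over 40 N, if the wrist force passes 120 N, or if a joint passes its speed limit or range.

ROBOT

A 6-joint arm with a two-finger parallel gripper is mounted at the origin on the work surface. World frame = base frame: x ahead of the robot, y to its left, z up, the work surface at z = 0. Lengths are in m, angles in degrees, forces in N, time in s.
With the tool pointing down it reaches from about 0.4 to 0.825 m from the base axis. Payload 7 kg.
Tool frame: the origin (TCP) lies at the centre of the arm's flange, where the gripper is bolted on; the fingertips stand 178 mm ahead of it and the grasp point (between the pads) lies 159 mm ahead of it; z points along the fingers, y is the line along which they close (so a half turn about z gives the same grasp; the last joint's range is limited). The gripper opens to 88 mm and grips with 3 to 60 N. Pads are 19 mm wide; open, the fingers measure 130 mm over their backs; the gripper's body (78 mm by 193 mm) begins 47 mm behind the grasp point.
Start: joints at [-56.201, 20.546, 0.682, 0, -70.136, -16.507], TCP at [0.201, -0.644, 0.405] pointing down, gripper open.
Joint ranges: [-176.03, 176.03], [-82.01, 121.73], [-58.28, 71.71], [-173.87, 95.51], [-174.79, -0.11], [-173.66, 173.66]. Speed limits (degrees/s): [136.94, 136.94, 172.46, 180, 180, 180].

INTERFACE

Orientations are given as [roll, pitch, yaw] about the fixed x, y, z axes, in that order (R = Rz(yaw) Ry(pitch) Rx(roll)).
In Python, from plant import telemetry, snapshot, workorder, nets gives the robot as it stands.
- The arm moves only by the shell command python3 -m creep 'ROWS'. ROWS is JSON, a list that holds one entry, the list of rows, each a list of 5 numbers: the shift along the tool's x, y, z normalised to -1 to 1, where 1 is 0.2 m, then the turn about the tool's z normalised to -1 to 1, where 1 is pi/2 rad, then the opening, from 0 (shut) to 1 (fully open). In form: [[[x, y, z, spin, hand], ...]]. A call has 1 to 8 rows; each row shifts and turns the commanded pose from where the row before left it, along the tool's axes as they then stand; what a row does not reach is not made up. A row lasts 1/12 s, in which the tool goes at most 41.7 mm and 7.16 degrees, less where a joint would pass 70% of its speed; a pose out of reach is approached as far as the arm can. A call with a number of a shift or a turn outside -1 to 1 is refused whole. A call with a gripper value outside its range is refused whole. The fingers move at their own pace and stop on an object; the grip force is fixed at half the most. Time passes only in rows, so rows that do not move let the fingers close. It gives the time, the measured TCP pose, the force, the opening and the grip force at its end, in the units of the state.
- telemetry.get_obs(): the state, without advancing time (a new reading comes with each control period).
- snapshot(name): name is "side" or "top" or "wrist"; returns a dict with "frame" (420x560x3 uint8, red, green, blue), "fx", "fy", "cx", "cy" (pixels), "k1" (the pictures are not rectified: a ray, as slopes to the right and down, at radius r is drawn at 1 + k1 r^2 times it, then the intrinsics apply), "rvec" (rotation vector, rad) and "tvec" (3), from world to camera coordinates, as OpenCV has them; the wrist camera has in their place "mount" (4x4, takes a point from camera to tool coordinates, whose origin is the TCP and whose axes are the flange's). Camera axes: x right, y down, z forward; pixel columns grow to the right and rows downward; lengths in m; the calibration is good to about 2 mm. A picture is of the moment at which its call begins: read the wrist's pose just before it. There is no depth.
- workorder.close_job(): hands the job in; it is judged then, once.
Trained networks look in a picture, given as the dict that the camera call returned (one of the last four; its "shot" number tells which), for a name from the list of things; names that differ only in an ending like _2 or _b are one class to them, and where a whole thing is asked for, a point or a joint stands for the part that bears it (a point fixed in the world has none). Each returns a list of dicts, best first, with "confidence" (0 to 1); they miss things now and then, are a little off and sometimes report something else, mostly with a low value. They report only what shows in the picture. A call takes as long as a camera call. They do not tell look-alikes from the thing itself.
- nets.find_in(picture, query): "uv" ([column, row] in pixels, amid what is visible of it).
- nets.masks_of(picture, query): "region" (420x560 bool, what is visible of it) and "uv" ([column, row] in pixels, amid what is visible of it).
- nets.landmark_of(picture, query): "uv" ([column, row] in pixels: a listed point, or the origin of a listed thing).
The state is a dict: "clock": time; "joint_pos": joint angles; "qvel": joint speeds; "tau": joint torques, N m; "tool_pos": TCP position; "orientation": TCP orientation; "force": force on the tool from outside, world axes, zero at the start; "moment": the same for the moment, N m; "opening": finger opening in m; "gripper_force": force on a finger pad.
Only numpy, scipy, OpenCV 4.12 (cv2) and the standard library are available. Lean on these libraries where they do the work, as an engineer would, in place of code of your own. Each camera call takes 0.05 s, during which the arm holds its last target. There are 200 camera calls.

## Working session

There is one attempt and no reset: what is moved stays moved. The work goes in short steps, Python scripts to look and compute and a shell command to move; the robot and the scene stay as the last step left them, time stands still between calls to the robot, and variables do not carry over. Pictures are saved under pics/ and viewed, at most 10 in all, crops included, and the job is handed in when it is done.

```bash
mkdir -p pics; ls
cat > h.py <<'E'
import numpy as np, cv2
from plant import telemetry, snapshot, workorder, nets
from scipy.spatial.transform import Rotation as R
def cam(p):
    if "rvec" in p:
        M=cv2.Rodrigues(np.array(p["rvec"],float))[0]; return M,np.array(p["tvec"],float).ravel()
    o=p["obs"]; T=np.eye(4); T[:3,:3]=R.from_euler("xyz",o["orientation"],degrees=True).as_matrix(); T[:3,3]=o["tool_pos"]
    W=np.linalg.inv(T@np.array(p["mount"])); return W[:3,:3],W[:3,3]
def K(p): return np.array([[p["fx"],0,p["cx"]],[0,p["fy"],p["cy"]],[0,0,1.]]),np.array([p["k1"],0,0,0,0.])
def shot(n,save=None):
    o=telemetry.get_obs(); p=snapshot(n); p["obs"]=o
    if save: cv2.imwrite("pics/"+save,p["frame"][:,:,::-1])
    return p
def proj(p,X):
    M,t=cam(p); k,d=K(p); return cv2.projectPoints(np.array(X,float).reshape(-1,3),cv2.Rodrigues(M)[0],t,k,d)[0].reshape(-1,2)
def ray(p,uv):
    M,t=cam(p); k,d=K(p); q=cv2.undistortPoints(np.array(uv,float).reshape(-1,1,2),k,d).reshape(-1,2)
    D=np.c_[q,np.ones(len(q))]@M; return -M.T@t,D
def onz(p,uv,z=0):
    c,D=ray(p,uv); return c+D*((z-c[2])/D[:,2])[:,None]
E
python3 - <<'E'
from h import *
a=shot("top","top0.png"); b=shot("side","side0.png")
for p in (a,b):
  for n in ["stand","mat","basket","juice","jam","cup","corner_a","corner_b","corner_c","corner_d"]:
    r=nets.landmark_of(p,n)
    print(n,[(np.round(x["uv"]).tolist(),round(x["confidence"],2),onz(p,x["uv"])[0,:2].round(3).tolist()) for x in r[:4]])
print(telemetry.get_obs())
E
```

```text
pics
stand [([292.0, 185.0], 0.88, [0.569, 0.006]), ([184.0, 289.0], 0.74, [0.256, 0.317])]
mat [([392.0, 214.0], 0.63, [0.49, -0.291]), ([316.0, 183.0], 0.18, [0.575, -0.063])]
basket [([188.0, 217.0], 0.71, [0.468, 0.311])]
juice [([345.0, 126.0], 0.93, [0.751, -0.149])]
jam [([242.0, 122.0], 0.96, [0.753, 0.159]), ([186.0, 216.0], 0.52, [0.469, 0.317])]
cup [([184.0, 144.0], 0.85, [0.683, 0.331])]
corner_a [([205.0, 297.0], 0.97, [0.236, 0.255]), ([147.0, 302.0], 0.94, [0.216, 0.424]), ([314.0, 182.0], 0.92, [0.579, -0.059]), ([155.0, 284.0], 0.78, [0.27, 0.401])]
corner_b [([205.0, 297.0], 0.97, [0.236, 0.255]), ([147.0, 302.0], 0.94, [0.216, 0.424]), ([314.0, 182.0], 0.92, [0.579, -0.059]), ([155.0, 284.0], 0.78, [0.27, 0.401])]
corner_c [([205.0, 297.0], 0.97, [0.236, 0.255]), ([147.0, 302.0], 0.94, [0.216, 0.424]), ([314.0, 182.0], 0.92, [0.579, -0.059]), ([155.0, 284.0], 0.78, [0.27, 0.401])]
corner_d [([205.0, 297.0], 0.97, [0.236, 0.255]), ([147.0, 302.0], 0.94, [0.216, 0.424]), ([314.0, 182.0], 0.92, [0.579, -0.059]), ([155.0, 284.0], 0.78, [0.27, 0.401])]
stand [([340.0, 
[... 965 characters left out ...]
 0.74, [0.297, 0.245])]
{'clock': 1.1, 'joint_pos': array([-5.62029332e+01,  2.05460858e+01,  6.81013268e-01,  4.68673007e-04,
       -7.01339811e+01, -1.65082932e+01]), 'qvel': array([-0.09411549, -0.01638582, -0.01004087, -0.0331644 , -0.04314706,
       -0.00988682]), 'tau': array([-4.14319629e-04, -5.82397950e+01,  2.93300396e+01,  7.00283736e+00,
        1.25261964e-02, -1.04053964e-05]), 'tool_pos': array([ 0.20059266, -0.64448477,  0.40465862]), 'orientation': array([-1.79998967e+02, -1.53684357e-04, -1.62711067e+02]), 'force': array([-0.62205035,  1.38144232, -0.96539068]), 'moment': array([ 0.04685078, -0.04139504,  0.06248761]), 'gripper_force': 0.0, 'opening': 0.08759980254349078}
```

View pics/top0.png

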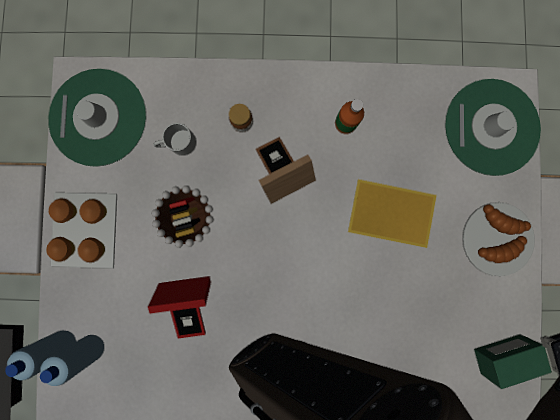

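View pics/side0.png

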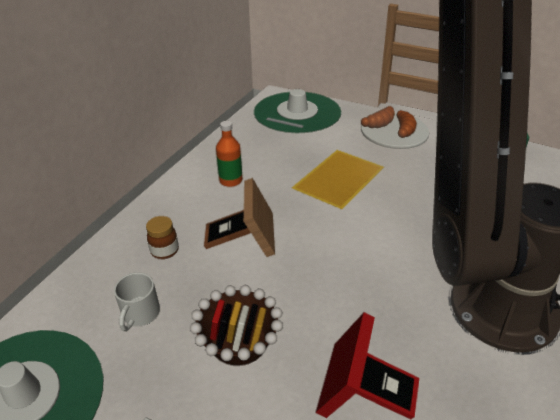

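The top view shows the brown stand at about (285,175), toppled away from the robot. The mat is at (392,214) and the red look-alike at (182,305). The side view agrees. Next I'll fit the stand pose by silhouette and the mat by colour.

```bash
cat > fit.py <<'E'
from h import *
from scipy.optimize import minimize
def boxes():
    f=np.array([[x,y,z] for x in(-60,60) for y in(-75,75) for z in(0,22)])/1e3
    s=np.array([[x,y,z] for x in(-6,6) for y in(-40,40) for z in(22,152)])/1e3
    return f,s
def world(X,x,y,yaw,tilt):
    # tilt deg clockwise from upright; (x,y)= ground point under lowest +x foot edge pivot
    # rotate about y by tilt, then set lowest point z=0, pivot corner local (60,*,22) at (x,y) if tilt>90 else (60,*,0)
    r=R.from_euler("y",tilt,degrees=True)
    f,s=boxes(); A=r.apply(np.r_[f,s]); pv=r.apply([.06,0,.022 if tilt>90 else 0.])
    Y=r.apply(X)-[pv[0],0,A[:,2].min()]
    return R.from_euler("z",yaw,degrees=True).apply(Y)+[x,y,0]
def sil(p,q):
    m=np.zeros((420,560),np.uint8)
    for b in boxes():
        cv2.fillConvexPoly(m,cv2.convexHull(np.round(proj(p,world(b,*q))*16).astype(np.int32)),1,shift=4)
    return m>0
def fit(data,q0,free=(0,1,2),scale=(.015,.015,8,5)):
    def cost(v):
        q=list(q0)
        for i,k in enumerate(free): q[k]=q0[k]+v[i]*scale[k]
        return sum(1-(sil(p,q)&m).sum()/max(1,(sil(p,q)|m).sum()) for p,m in data)
    best=None
    for s in (1,.3):
        n=len(free); st=np.zeros(n) if best is None else best.x
        best=minimize(cost,st,method="Nelder-Mead",options=dict(initial_simplex=np.vstack([st,st+s*np.eye(n)]),maxiter=200,xatol=.003,fatol=1e-4))
    q=list(q0)
    for i,k in enumerate(free): q[k]+=best.x[i]*scale[k]
    return q,best.fun
def mask(p,near):
    r=nets.masks_of(p,"stand"); return min(r,key=lambda d:np.hypot(*(np.array(d["uv"])-near)))["region"]
E
python3 - <<'E'
from fit import *
d=[]
for n,c in (("top",(285,172)),("side",(248,220))):
    p=shot(n); m=mask(p,c); print(n,m.sum()); d.append((p,m))
    hsv=cv2.cvtColor(p["frame"],cv2.COLOR_RGB2HSV); y=cv2.inRange(hsv,(20,150,100),(32,255,255))
    k,l,s,_=cv2.connectedComponentsWithStats(y); i=1+s[1:,4].argmax()
    cn=max(cv2.findContours((l==i).astype(np.uint8),0,2)[0],key=cv2.contourArea)
    X=onz(p,cn.reshape(-1,2),.001)[:,:2]; print("mat",cv2.minAreaRect((X*1000).astype(np.float32)))
for y0 in (0,20,40):
    print(y0,fit(d,[.59,.0,y0,112.6]), )
for q in d: print("each",fit([q],[.59,0,20,112.6]))
E
```

```text
top 2319
mat ((491.9635009765625, -290.8648681640625), (237.65194702148438, 157.3436737060547), 79.8897705078125)
side 2699
mat ((486.71490478515625, -285.216064453125), (234.955322265625, 154.03590393066406), 79.82997131347656)
0 ([np.float64(0.5636660501375955), np.float64(0.014414618523024189), np.float64(28.75951233757207), 112.6], np.float64(0.1442856937723468))
20 ([np.float64(0.5639561248263429), np.float64(0.0138414806976017), np.float64(29.120103759065287), 112.6], np.float64(0.1394611225732103))
40 ([np.float64(0.5639073284570797), np.float64(0.013582160322388454), np.float64(29.108125048678044), 112.6], np.float64(0.14104043356865414))
each ([np.float64(0.566081606010856), np.float64(0.014060947063930967), np.float64(28.759919163830062), 112.6], np.float64(0.035146443514644354))
each ([np.float64(0.5599067597841367), np.float64(0.015702313085096245), np.float64(28.988968521844484), 112.6], np.float64(0.03345323741007189))
```

```bash
cat > go.py <<'E'
import sys
from h import *
# usage: go.py x y z yaw  -> shift in normalised tool units from the current measured pose
o=telemetry.get_obs(); t=np.array([float(a) for a in sys.argv[1:4]])
Rm=R.from_euler("xyz",o["orientation"],degrees=True).as_matrix()
d=Rm.T@(t-o["tool_pos"]); 
print("t",o["clock"],"pos",o["tool_pos"].round(4),"rpy",np.round(o["orientation"],2),"F",o["force"].round(1),"open",round(o["opening"],4),"grip",round(o["gripper_force"],1))
print("shift units",(d/.2).round(4),"min rows",np.linalg.norm(d)/.0417)
if len(sys.argv)>4: print("spin units",-((float(sys.argv[4])-o["orientation"][2]+180)%360-180)/90)
E
python3 -m creep '[[[-0.152,0.1245,0,0,1],[-0.152,0.1245,0,0,1],[-0.152,0.1245,0,0,1],[-0.152,0.1245,0,0,1],[-0.152,0.1245,0,0,1],[-0.152,0.1245,0,0,1],[-0.152,0.1245,0,0,1],[-0.152,0.1245,0,0,1]]]'
python3 -m creep '[[[-0.152,0.1245,0,0,1],[-0.152,0.1245,0,0,1],[-0.152,0.1245,0,0,1],[-0.152,0.1245,0,0,1],[-0.152,0.1245,0,0,1],[-0.152,0.1245,0,0,1],[-0.152,0.1245,0,0,1],[-0.152,0.1245,0,0,1]]]'
python3 -m creep '[[[-0.152,0.1245,0,0,1],[-0.152,0.1245,0,0,1],[-0.152,0.1245,0,0,1],[-0.152,0.1245,0,0,1],[0,0,0,-0.0645,1],[0,0,0,-0.0645,1],[0,0,0,0,1]]]'
python3 go.py .678 .077 .405 -151.1
```

```text
clock: 1.97
tool_pos: [0.3742, -0.3803, 0.405]
orientation: [-180.0, 0.0, -162.7]
force: [0.5, 0.5, 0.0]
opening: 0.0878
gripper_force: 0.0
clock: 2.63
tool_pos: [0.5473, -0.1176, 0.4051]
orientation: [-180.0, 0.0, -162.7]
force: [0.4, -0.8, 0.0]
opening: 0.0873
gripper_force: 0.0
clock: 3.22
tool_pos: [0.6334, 0.0127, 0.4042]
orientation: [180.0, -0.0, -150.8]
force: [-0.3, -1.7, -0.2]
opening: 0.0876
gripper_force: 0.0
t 3.2167 pos [0.6334 0.0127 0.4042] rpy [ 1.7999e+02 -4.0000e-02 -1.5076e+02] F [-0.3 -1.7 -0.2] open 0.0876 grip 0.0
shift units [-0.3515  0.1719 -0.0044] min rows 1.87694488921785
spin units 0.0037472541751952804
```

Look from here with the wrist camera, and refit with all views.

Run:
```python
from fit import *
p=shot("wrist","w1.png"); q=[.564,.0145,28.9,112.6]
im=p["frame"][:,:,::-1].copy(); print([ (x["uv"],x["confidence"]) for x in nets.find_in(p,"stand")])
c=proj(p,world(np.array([[0,0,.08]]),*q))[0]; print(c)
m=mask(p,c)
print(fit([(p,m)],q), fit([(p,m)],q,(0,1,2,3)))
qq=fit([(p,m)],q)[0]
for b in boxes():
    cv2.polylines(im,[cv2.convexHull(np.round(proj(p,world(b,*qq))).astype(np.int32))],True,(0,255,0),1)
cv2.imwrite("pics/w1o.png",im)
```

```text
[([320.0, 163.0], 0.81), ([116.5, 13.1], 0.73), ([552.0, 194.1], 0.32)]
[313.74545688 205.35757259]
([np.float64(0.5622587890642154), np.float64(0.015049491741252209), np.float64(28.561650019305656), 112.6], np.float64(0.024099855976956297)) ([np.float64(0.5630817950233123), np.float64(0.014944030783066867), np.float64(28.855572832434433), np.float64(111.99326494351067)], np.float64(0.02029306854333368))
```

View pics/w1o.png

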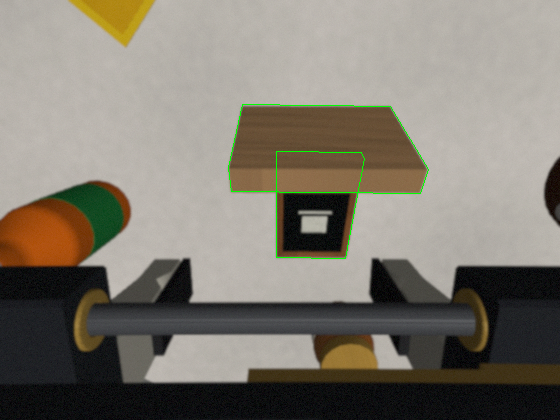

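```bash
python3 go.py .6765 .0774 .25 -151.3; python3 -c "
from h import *
print(shot('wrist')['mount'])"
```

```text
t 3.3667 pos [0.633  0.0115 0.4048] rpy [-180.      0.   -151.31] F [ 0.1 -0.1  0.4] open 0.0873 grip 0.0
shift units [-0.3491  0.1847  0.7738] min rows 4.166754451762134
spin units -8.540938070590679e-05
[[-2.18416517e-04 -9.56626868e-01 -2.91315959e-01  7.82330690e-02]
 [ 9.99999970e-01 -1.76144550e-04 -1.71332534e-04  8.93341469e-04]
 [ 1.12587586e-04 -2.91315988e-01  9.56626877e-01  2.00955688e-02]
 [ 0.00000000e+00  0.00000000e+00  0.00000000e+00  1.00000000e+00]]
```

```bash
python3 -m creep '[[[-0.1164,0.0616,0,0,1],[-0.1164,0.0616,0,0,1],[-0.1164,0.0616,0,0,1],[0,0,0.19,0,1],[0,0,0.19,0,1],[0,0,0.19,0,1],[0,0,0.19,0,1],[0,0,0,0,1]]]'
python3 go.py .6765 .0774 .184 -151.3
python3 - <<'E'
from fit import *
p=shot("wrist"); q=[.5625,.015,28.7,112.6]
c=proj(p,world(np.array([[0,0,.08]]),*q))[0]; m=mask(p,c)
qq=fit([(p,m)],q);print(qq)
im=p["frame"][:,:,::-1].copy()
for b in boxes():
    cv2.polylines(im,[cv2.convexHull(np.round(proj(p,world(b,*qq[0]))).astype(np.int32))],True,(0,255,0),1)
cv2.imwrite("pics/w2.png",im)
E
```

```text
clock: 4.08
tool_pos: [0.6733, 0.0765, 0.2447]
orientation: [179.8, -0.7, -151.3]
force: [-2.1, -0.2, -1.9]
opening: 0.0876
gripper_force: 0.0
t 4.0833 pos [0.6733 0.0765 0.2447] rpy [ 179.81   -0.67 -151.34] F [-2.1 -0.2 -1.9] open 0.0876 grip 0.0
shift units [-0.0194 -0.0048  0.3032] min rows 1.4574468940841032
spin units -0.0004140025886622804
([np.float64(0.5628225112332621), np.float64(0.014592737595694356), np.float64(28.90472378385268), 112.6], np.float64(0.009757644968912627))
```

View pics/w2.png

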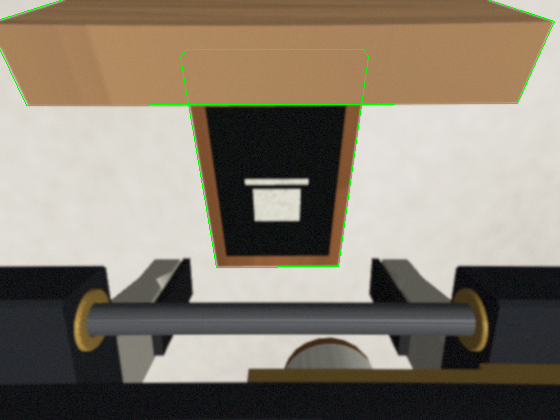

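The fit overlays exactly and the slate (column ~278) is centred between the fingers (~281). Descending.

```bash
python3 go.py .6765 .0774 .184 -151.2; python3 -m creep '[[[0,0,0.1,0,1],[0,0,0.1,0,1],[0,0,0.08,0,1],[0,0,0,0,1],[0,0,0,0,1]]]';python3 go.py .6765 .0774 .184 -151.2
```

```text
t 4.1833 pos [0.6764 0.0773 0.2525] rpy [-1.7998e+02 -1.5000e-01 -1.5118e+02] F [ 1.  -0.6  1.4] open 0.0878 grip 0.0
shift units [-1.500e-03  3.000e-04  3.423e-01] min rows 1.6417294286684005
spin units 0.000250521040687267
clock: 4.6
tool_pos: [0.6774, 0.0779, 0.1992]
orientation: [-179.9, 0.1, -151.1]
force: [0.1, 0.2, 0.1]
opening: 0.0876
gripper_force: 0.0
t 4.6 pos [0.6774 0.0779 0.1992] rpy [-1.7995e+02  1.4000e-01 -1.5111e+02] F [0.1 0.2 0.1] open 0.0876 grip 0.0
shift units [ 0.0054 -0.0001  0.0762] min rows 0.366264588104324
spin units 0.000975368313043153
```

```bash
python3 -m creep '[[[0.004,0,0.038,0,1],[0,0,0.038,0,1],[0,0,0,0,1],[0,0,0,0,1],[0,0,0,0,0],[0,0,0,0,0],[0,0,0,0,0],[0,0,0,0,0]]]';python3 go.py .6765 .0774 .184 -151.2
```

```text
clock: 5.27
tool_pos: [0.6759, 0.0775, 0.1818]
orientation: [-180.0, 0.0, -151.1]
force: [-0.0, -0.4, 0.9]
opening: 0.0794
gripper_force: 30.0
t 5.2667 pos [0.6759 0.0775 0.1818] rpy [-1.7999e+02  3.0000e-02 -1.5109e+02] F [-0.  -0.4  0.9] open 0.0794 grip 30.0
shift units [-0.0024 -0.0019 -0.0109] min rows 0.05428775727516728
spin units 0.0012763639603488425
```

```bash
cat > chk.py <<'E'
from fit import *
import sys
tl=float(sys.argv[1]); q=[float(sys.argv[2]),float(sys.argv[3]),28.8,tl] if len(sys.argv)>3 else [.5626,.0148,28.8,tl]
o=telemetry.get_obs(); print(o["clock"],o["tool_pos"].round(4),"F",o["force"].round(1),"M",o["moment"].round(2))
for n in ("wrist","side"):
    p=shot(n); c=proj(p,world(np.array([[0,0,.04]]),*q))[0]
    try: m=mask(p,c); a=fit([(p,m)],q,(0,1,2,3)); print(n,np.round(a[0],4),round(a[1],3))
    except Exception as e: print(n,e)
E
python3 chk.py 112.6
python3 -m creep '[[[0,0,-0.015,0,0],[0,0,-0.015,0,0],[0,0,0,0,0],[0,0,0,0,0]]]'; python3 chk.py 110
```

```text
5.2667 [0.6759 0.0775 0.1818] F [-0.  -0.4  0.9] M [-0.06 -0.11  0.07]
wrist [5.583000e-01 1.220000e-02 2.933640e+01 1.160148e+02] 0.024
side [5.605000e-01 1.680000e-02 2.933440e+01 1.121921e+02] 0.208
clock: 5.8
tool_pos: [0.6755, 0.0775, 0.1874]
orientation: [180.0, -0.0, -151.1]
force: [-0.2, -0.2, -2.6]
opening: 0.0801
gripper_force: 30.0
5.8 [0.6755 0.0775 0.1874] F [-0.2 -0.2 -2.6] M [ 0.1  -0.17  0.01]
wrist [5.60200e-01 1.40000e-02 2.91767e+01 1.11835e+02] 0.011
side [5.617000e-01 1.620000e-02 2.934180e+01 1.102849e+02] 0.207
```

```bash
python3 -m creep '[[[0.0048,0,-0.0278,0,0],[0.0048,0,-0.0278,0,0],[0.007,0,-0.0275,0,0],[0.007,0,-0.0275,0,0],[0,0,0,0,0],[0,0,0,0,0]]]'; python3 chk.py 101
```

```text
clock: 6.5
tool_pos: [0.6719, 0.0752, 0.2106]
orientation: [-180.0, 0.1, -151.1]
force: [0.4, 0.4, -0.9]
opening: 0.0794
gripper_force: 30.0
6.5 [0.6719 0.0752 0.2106] F [ 0.4  0.4 -0.9] M [ 0.17 -0.47  0.01]
wrist [5.581000e-01 1.310000e-02 2.900570e+01 1.001549e+02] 0.014
side [5.621000e-01 1.810000e-02 2.881460e+01 1.000367e+02] 0.217
```

```bash
python3 -m creep '[[[0.0095,0,-0.0265,0,0],[0.0095,0,-0.0265,0,0],[0.012,0,-0.026,0,0],[0.012,0,-0.024,0,0],[0,0,0,0,0],[0,0,0,0,0]]]'; python3 chk.py 90
python3 -c "
import numpy as np
for t in range(90,-1,-5):
  a=np.radians(23.65+90-t); print(t,(149.6*np.cos(a)-22).round(1),(149.6*np.sin(a)).round(1), (149.6*np.array([np.cos(a)-np.cos(a+np.radians(5)),np.sin(a)-np.sin(a+np.radians(5))])/200).round(4))"
```

```text
clock: 7.2
tool_pos: [0.6639, 0.0709, 0.2308]
orientation: [-180.0, 0.0, -151.1]
force: [-0.7, -0.3, -0.5]
opening: 0.0797
gripper_force: 30.0
7.2 [0.6639 0.0709 0.2308] F [-0.7 -0.3 -0.5] M [ 0.12 -0.15  0.02]
wrist [5.60800e-01 1.50000e-02 2.89288e+01 9.23789e+01] 0.035
side [5.61200e-01 1.59000e-02 2.89266e+01 9.13569e+01] 0.276
90 115.0 60.0 [ 0.0288 -0.0586]
85 109.3 71.7 [ 0.0338 -0.0558]
80 102.5 82.9 [ 0.0385 -0.0527]
75 94.8 93.4 [ 0.0429 -0.0491]
70 86.2 103.3 [ 0.0471 -0.0452]
65 76.8 112.3 [ 0.0508 -0.0409]
60 66.7 120.5 [ 0.0542 -0.0363]
55 55.8 127.8 [ 0.0572 -0.0315]
50 44.4 134.1 [ 0.0597 -0.0264]
45 32.5 139.3 [ 0.0618 -0.0211]
40 20.1 143.6 [ 0.0634 -0.0156]
35 7.4 146.7 [ 0.0645 -0.01  ]
30 -5.5 148.7 [ 0.0651 -0.0044]
25 -18.5 149.6 [0.0652 0.0013]
20 -31.5 149.3 [0.0649 0.007 ]
15 -44.5 147.9 [0.064  0.0126]
10 -57.3 145.4 [0.0627 0.0182]
5 -69.8 141.7 [0.0609 0.0235]
0 -82.0 137.0 [0.0586 0.0288]
```

```bash
python3 -m creep '[[[0.0144,0,-0.0293,0,0],[0.0144,0,-0.0293,0,0],[0.0169,0,-0.0279,0,0],[0.0169,0,-0.0279,0,0],[0.0193,0,-0.0263,0,0],[0.0193,0,-0.0263,0,0],[0,0,0,0,0],[0,0,0,0,0]]]'; python3 chk.py 75 .541 .003
```

```text
clock: 8.07
tool_pos: [0.6463, 0.0611, 0.2644]
orientation: [-180.0, 0.1, -151.1]
force: [-0.1, 0.0, -0.8]
opening: 0.0798
gripper_force: 30.0
8.0667 [0.6463 0.0611 0.2644] F [-0.1  0.  -0.8] M [ 0.19 -0.17 -0.03]
wrist [5.41300e-01 3.90000e-03 2.89590e+01 7.73863e+01] 0.039
side [5.41800e-01 5.30000e-03 2.84783e+01 7.67216e+01] 0.212
```

```bash
python3 -m creep '[[[0.0215,0,-0.0245,0,0],[0.0215,0,-0.0245,0,0],[0.0235,0,-0.0226,0,0],[0.0235,0,-0.0226,0,0],[0.0254,0,-0.0205,0,0],[0.0254,0,-0.0205,0,0],[0.0271,0,-0.0182,0,0],[0.0271,0,-0.0182,0,0]]]'; python3 -m creep '[[[0.0286,0,-0.0158,0,0],[0.0286,0,-0.0158,0,0],[0,0,0,0,0],[0,0,0,0,0]]]'; python3 chk.py 50 .541 .003
```

```text
clock: 8.93
tool_pos: [0.6115, 0.042, 0.2983]
orientation: [180.0, 0.0, -151.1]
force: [0.6, 1.3, -2.8]
opening: 0.0794
gripper_force: 30.0
clock: 9.27
tool_pos: [0.6019, 0.0367, 0.3046]
orientation: [-180.0, 0.0, -151.1]
force: [0.0, 0.4, -1.3]
opening: 0.0797
gripper_force: 30.0
9.2667 [0.6019 0.0367 0.3046] F [ 0.   0.4 -1.3] M [ 0.16  0.09 -0.06]
wrist [5.36700e-01 1.50000e-03 2.89227e+01 5.34575e+01] 0.041
side [5.40100e-01 7.50000e-03 2.96813e+01 5.15523e+01] 0.167
```

```bash
python3 -m creep '[[[0.0298,0,-0.0132,0,0],[0.0298,0,-0.0132,0,0],[0.0309,0,-0.0105,0,0],[0.0309,0,-0.0105,0,0],[0.0317,0,-0.0075,0,0],[0.0317,0,-0.0075,0,0],[0,0,0,0,0],[0,0,0,0,0]]]';  python3 chk.py 36 .541 .003
```

```text
clock: 10.13
tool_pos: [0.5695, 0.0188, 0.3174]
orientation: [-180.0, 0.1, -151.1]
force: [0.6, 0.4, 3.7]
opening: 0.0792
gripper_force: 30.0
10.1333 [0.5695 0.0188 0.3174] F [0.6 0.4 3.7] M [ 0.48 -0.23  0.01]
wrist [5.47600e-01 8.30000e-03 2.88259e+01 2.96173e+01] 0.048
side [5.43300e-01 5.50000e-03 2.99148e+01 3.50581e+01] 0.172
```

```bash
python3 -m creep '[[[0.0322,0,-0.0055,0,0],[0.0322,0,-0.0055,0,0],[0.0325,0,-0.0022,0,0],[0.0325,0,-0.0022,0,0],[0.0326,0,0.0007,0,0],[0.0326,0,0.0007,0,0],[0,0,0,0,0],[0,0,0,0,0]]]';  python3 chk.py 20 .541 .003
```

```text
clock: 11.0
tool_pos: [0.5359, 0.0001, 0.3203]
orientation: [-180.0, 0.1, -151.1]
force: [-0.7, 2.0, 8.5]
opening: 0.0795
gripper_force: 30.0
11.0 [5.359e-01 1.000e-04 3.203e-01] F [-0.7  2.   8.5] M [0.53 0.19 0.02]
wrist [5.45700e-01 6.90000e-03 2.88822e+01 1.68930e+01] 0.033
side [5.42700e-01 5.70000e-03 3.09854e+01 1.89541e+01] 0.135
```

```bash
python3 -m creep '[[[0.0324,0,0.003,0,0],[0.0324,0,0.003,0,0],[0.032,0,0.006,0,0],[0.032,0,0.006,0,0],[0.0313,0,0.009,0,0],[0.0313,0,0.009,0,0],[0,0,0,0,0],[0,0,0,0,0]]]';  python3 chk.py 5 .541 .003
```

```text
clock: 11.87
tool_pos: [0.5018, -0.0187, 0.313]
orientation: [-180.0, -0.1, -151.1]
force: [-4.7, 0.0, 11.6]
opening: 0.0796
gripper_force: 30.0
11.8667 [ 0.5018 -0.0187  0.313 ] F [-4.7  0.  11.6] M [0.11 1.38 0.17]
wrist [5.43900e-01 5.40000e-03 2.88324e+01 3.22760e+00] 0.022
side [5.42600e-01 5.80000e-03 2.95545e+01 6.11290e+00] 0.121
```

```bash
python3 -m creep '[[[0.029,0,0.011,0,0],[0.024,0,0.01,0,0],[0,0,0,0,0],[0,0,0,0,0]]]';  python3 chk.py 1 .541 .003
```

```text
clock: 12.4
tool_pos: [0.4923, -0.024, 0.3087]
orientation: [-180.0, -0.1, -151.1]
force: [-5.6, -0.5, 14.8]
opening: 0.0796
gripper_force: 30.0
12.4 [ 0.4923 -0.024   0.3087] F [-5.6 -0.5 14.8] M [-0.08  1.87  0.12]
wrist [ 5.43400e-01  5.40000e-03  2.88212e+01 -1.31180e+00] 0.028
side [5.40400e-01 8.60000e-03 2.79782e+01 3.80330e+00] 0.102
```

```bash
python3 -m creep '[[[0,0,0,0,0.3],[0,0,0,0,0.6],[0,0,0,0,1],[0,0,0,0,1],[0,0,0,0,1]]]';  python3 chk.py 0 .541 .005
python3 - <<'E'
from fit import *
p=shot("side","s2.png")
E
```

```text
clock: 13.02
tool_pos: [0.4926, -0.0235, 0.3075]
orientation: [180.0, -0.1, -151.1]
force: [0.7, -0.3, -0.2]
opening: 0.0871
gripper_force: 0.0
13.0167 [ 0.4926 -0.0235  0.3075] F [ 0.7 -0.3 -0.2] M [ 0.02 -0.03  0.03]
wrist [ 5.43000e-01  4.60000e-03  2.88459e+01 -9.50300e-01] 0.016
side [5.38700e-01 8.40000e-03 2.79338e+01 3.87280e+00] 0.114
```

View pics/s2.png

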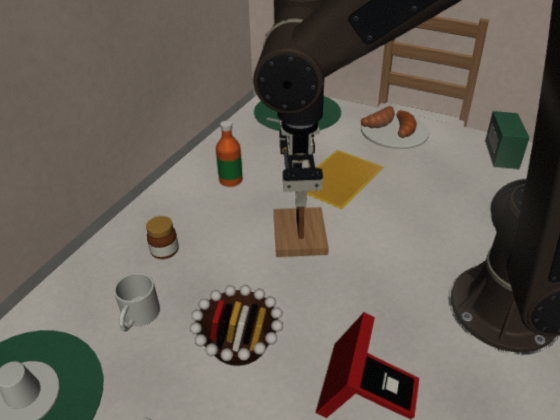

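Side view: the stand is upright on its foot at about (300,232). Regrip a little lower, then carry.

```bash
python3 -m creep '[[[0.012,0,0.05,0,1],[0,0,0.05,0,1],[0,0,0.05,0,1],[0,0,0,0,1],[0,0,0,0,0],[0,0,0,0,0],[0,0,0,0,0],[0,0,0,0,0]]]'; python3 -m creep '[[[0,0,-0.03,0,0],[0,0,-0.06,0,0],[0,0,-0.06,0,0],[0,0,-0.05,0,0],[0,0,0,0,0],[0,0,0,0,0]]]'; python3 go.py .4893 -.2885 .317 -190.1
python3 - <<'E'
from h import *
for n in ("top","wrist"):
    p=shot(n,n+"5.png")
    hsv=cv2.cvtColor(p["frame"],cv2.COLOR_RGB2HSV); y=cv2.inRange(hsv,(20,150,100),(32,255,255))
    k,l,s,_=cv2.connectedComponentsWithStats(y); i=1+s[1:,4].argmax()
    cn=max(cv2.findContours((l==i).astype(np.uint8),0,2)[0],key=cv2.contourArea)
    print(n,s[i],cv2.minAreaRect((onz(p,cn.reshape(-1,2),.001)[:,:2]*1000).astype(np.float32)))
E
```

```text
clock: 13.93
tool_pos: [0.4907, -0.0246, 0.2781]
orientation: [180.0, -0.0, -151.1]
force: [0.4, 0.2, -3.7]
opening: 0.0799
gripper_force: 30.0
clock: 14.43
tool_pos: [0.4908, -0.0245, 0.3187]
orientation: [-180.0, 0.1, -151.1]
force: [-0.2, 0.6, -2.8]
opening: 0.0795
gripper_force: 30.0
t 14.4333 pos [ 0.4908 -0.0245  0.3187] rpy [-1.7999e+02  1.0000e-01 -1.5111e+02] F [-0.2  0.6 -2.8] open 0.0795 grip 30.0
shift units [ 0.6445 -1.1517  0.0075] min rows 6.330095733440406
spin units 0.4332662839618874
top [ 349  180   87   68 4143] ((491.87628173828125, -291.19287109375), (236.9845733642578, 157.28038024902344), 79.89370727539062)
wrist [    0     0   163   211 23630] ((500.8685302734375, -226.8467254638672), (111.51576232910156, 158.39358520507812), 79.75080108642578)
```

```bash
python3 -m creep '[[[0.02,-0.036,0,0,0],[0.0403,-0.072,0,0,0],[0.0403,-0.072,0,0,0],[0.0403,-0.072,0,0,0],[0.0403,-0.072,0,0,0],[0.0403,-0.072,0,0,0],[0.0403,-0.072,0,0,0],[0.0403,-0.072,0,0,0]]]' | head -1
python3 -m creep '[[[0.0403,-0.072,0,0,0],[0.0403,-0.072,0,0,0],[0.0403,-0.072,0,0,0],[0.0403,-0.072,0,0,0],[0.0403,-0.072,0,0,0],[0.0403,-0.072,0,0,0],[0.0403,-0.072,0,0,0],[0.0403,-0.072,0,0,0]]]' | head -1
python3 -m creep '[[[0.02,-0.036,0,0.0361,0],[0,0,0,0.0722,0],[0,0,0,0.0722,0],[0,0,0,0.0722,0],[0,0,0,0.0722,0],[0,0,0,0.0722,0],[0,0,0,0.0361,0],[0,0,0,0,0]]]'
python3 -m creep '[[[0,0,0,0,0],[0,0,0,0,0]]]' | head -1
python3 go.py .490 -.289 .317 -190.15
cat > pl.py <<'E'
from fit import *
import sys
z=float(sys.argv[1]); o=telemetry.get_obs()
def W(X,x,y,yaw,tilt): return R.from_euler("zy",[yaw,tilt],degrees=True).apply(X)+[x,y,z]
import fit as F; F.world=W
q=[o["tool_pos"][0],o["tool_pos"][1],-10.,0.]
for n in ("side","top","wrist"):
    p=shot(n,n+sys.argv[2]+".png"); c=proj(p,W(np.array([[0,0,.04]]),*q))[0]
    try: m=mask(p,c); print(n,m.sum(),np.round(np.array(fit([(p,m)],q,(0,1,2,3))[0]),4))
    except Exception as e: print(n,e)
    hsv=cv2.cvtColor(p["frame"],cv2.COLOR_RGB2HSV); y=cv2.inRange(hsv,(20,150,100),(32,255,255))
    i=cv2.findNonZero(y)
    print("   mat",cv2.minAreaRect((onz(p,i.reshape(-1,2),.001)[:,:2]*1000).astype(np.float32)))
E
python3 pl.py .04 6
```

```text
clock: 15.2
clock: 15.87
clock: 16.53
tool_pos: [0.4889, -0.2889, 0.3172]
orientation: [180.0, -0.1, 169.8]
force: [0.2, -0.3, -3.6]
opening: 0.0796
gripper_force: 30.0
clock: 16.7
t 16.7 pos [ 0.4892 -0.2888  0.3176] rpy [ 1.8000e+02 -5.0000e-02  1.7003e+02] F [-0.2 -0.9 -3.7] open 0.0799 grip 30.0
shift units [-0.0044 -0.0004  0.0031] min rows 0.025818964043827674
spin units 0.0020185642998487513
side 2029 [ 0.4865 -0.2846 -3.804  -4.546 ]
   mat ((500.4942932128906, -39.27520751953125), (710.4321899414062, 177.66851806640625), 86.69322204589844)
top 256 [ 0.4888 -0.2929 -8.1286 -2.7322]
   mat ((441.7396240234375, -8.33392333984375), (708.6682739257812, 415.8901672363281), 59.081565856933594)
wrist 40028 [  0.4887  -0.2874 -10.1177  -0.1379]
   mat ((550.7109985351562, -249.4674835205078), (462.3680725097656, 264.0015563964844), 79.80662536621094)
```

View pics/wrist6.png

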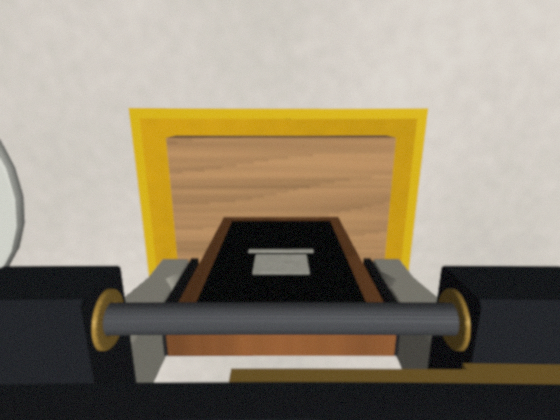

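The wrist view shows the foot centred and parallel over the mat. Lowering slowly.

```bash
python3 -m creep '[[[0,0,0.04,0,0],[0,0,0.04,0,0],[0,0,0.04,0,0],[0,0,0.04,0,0],[0,0,0.01,0,0],[0,0,0,0,0],[0,0,0,0,0],[0,0,0,0,0]]]'; python3 -m creep '[[[0,0,0.006,0,0],[0,0,0.006,0,0],[0,0,0.005,0,0],[0,0,0,0,0],[0,0,0,0,0],[0,0,0,0,0]]]'
```

```text
clock: 17.67
tool_pos: [0.4896, -0.2887, 0.2844]
orientation: [-180.0, 0.0, 169.9]
force: [-0.5, -0.8, -3.8]
opening: 0.0799
gripper_force: 30.0
clock: 18.17
tool_pos: [0.4894, -0.2886, 0.2808]
orientation: [-180.0, 0.0, 169.9]
force: [-0.0, -0.2, -2.6]
opening: 0.0803
gripper_force: 30.0
```

```bash
python3 -m creep '[[[0,0,0.005,0,0],[0,0,0.004,0,0],[0,0,0,0,0],[0,0,0,0,0]]]'; python3 -m creep '[[[0,0,0.003,0,0],[0,0,0.002,0,0],[0,0,0,0,0],[0,0,0,0,0]]]'
```

```text
clock: 18.5
tool_pos: [0.4893, -0.2886, 0.2788]
orientation: [180.0, -0.0, 169.9]
force: [-0.7, -0.3, -2.5]
opening: 0.08
gripper_force: 30.0
clock: 18.83
tool_pos: [0.4894, -0.2886, 0.2781]
orientation: [-180.0, 0.0, 169.9]
force: [-0.1, 0.4, -1.7]
opening: 0.0795
gripper_force: 30.0
```

```bash
python3 -m creep '[[[0,0,0.004,0,0],[0,0,0.004,0,0],[0,0,0,0,0],[0,0,0,0,0]]]'; python3 pl.py .001 7 | grep -v mat
```

```text
clock: 19.17
tool_pos: [0.4893, -0.2886, 0.278]
orientation: [-180.0, 0.1, 169.9]
force: [-5.4, 3.5, 11.7]
opening: 0.0796
gripper_force: 30.0
side 2005 [ 0.4858 -0.2835 -5.6409 -3.5266]
top 265 [ 0.4784 -0.2789  0.9036 -0.595 ]
wrist 39887 [  0.4891  -0.2877 -10.1174  -0.5364]
```

Firm contact. Release, then rise straight up.

```bash
python3 -m creep '[[[0,0,0,0,0.5],[0,0,0,0,1],[0,0,0,0,1],[0,0,0,0,1],[0,0,0,0,1],[0,0,0,0,1]]]'; python3 -m creep '[[[0,0,-0.05,0,1],[0,0,-0.1,0,1],[0,0,-0.15,0,1],[0,0,-0.15,0,1],[0,0,-0.15,0,1],[0,0,-0.1,0,1],[0,0,0,0,1],[0,0,0,0,1]]]'; python3 -m creep '[[[0.15,0,0,0,1],[0.15,0,0,0,1],[0.15,0,0,0,1],[0.15,0,0,0,1],[0.15,0,0,0,1],[0.15,0,0,0,1],[0,0,0,0,1],[0,0,0,0,1]]]' | head -2; python3 pl.py .001 8 | grep -v mat; python3 -c "
import cv2,numpy as np
cv2.imwrite('pics/f.png',np.vstack([cv2.imread('pics/top8.png')[40:340],cv2.imread('pics/side8.png')[60:360]]))"
```

```text
clock: 19.97
tool_pos: [0.4894, -0.2886, 0.2762]
orientation: [-180.0, -0.0, 169.9]
force: [0.8, 1.2, 0.0]
opening: 0.0873
gripper_force: 0.0
clock: 20.63
tool_pos: [0.4894, -0.2886, 0.4183]
orientation: [-180.0, 0.2, 169.9]
force: [-1.1, -0.3, -0.7]
opening: 0.0875
gripper_force: 0.0
clock: 21.3
tool_pos: [0.3105, -0.2568, 0.4162]
side 2282 [  0.3105  -0.2568 -10.       0.    ]
top 2162 [  0.3105  -0.2568 -10.       0.    ]
wrist 7245 [  0.3105  -0.2568 -10.       0.    ]
```

View pics/f.png

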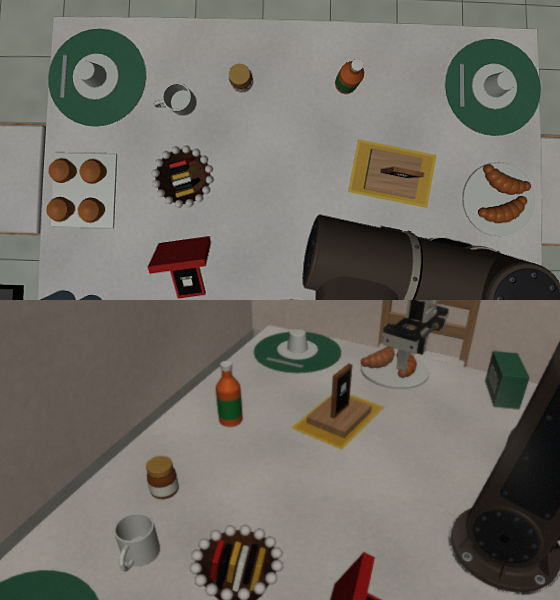

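The stand is upright in the middle of the mat and parallel to its long edges. The bottle, jar and cup haven't moved.

```bash
python3 -c "
from plant import workorder
print(workorder.close_job())"
```

```text
the job is handed in; nothing more can be done
None
```

I tipped the slate up on its foot where it lay, carried it upright to the yellow mat and set it down centred and parallel to the long edges; the bottle, jar and cup look unmoved, and the job is handed in at about 21 s of the 61 s limit.

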